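# Shut the drain valve with its flat-tanged key

### The job

Take the flat-ended key out of its stand, thread it down through the guide bore of the drain valve, feeling gently for the angle at which its flat tang drops into the slot of the spindle, and push it fully home. Then turn it clockwise (seen from above) until the valve is shut against its stop, and leave the key standing there, fully home. Do not force the key, and do not disturb the other things on the bench.

Things in the scene. Friction and masses are not known exactly. Their poses are not given: they have to be found in the camera images.
- key: Loose upright key, 0.18 to 0.29 kg, 96 mm tall. Origin: centre of the tang's foot; z up. From the foot up: flat steel tang 20 mm (x) by 10 mm (y), 22.4 mm over corners, 42 mm long, foot chamfered 0.6 mm; round collar 36 mm wide from 42 to 50 mm; neck 12 mm wide to 60 mm; wing grip to 96 mm. It starts in the stand's hole, collar on the stand's top, at any yaw.
- key_grip (a point): Middle of the key's grey plastic wing grip, 78 mm above the key's origin. The grip is 52 mm long in the key's x, 14 mm thick in y (pinch it across y), 36 mm tall. Axes as the key's.
- stand: White plastic block fixed to the bench, 85 x 85 mm, 56 mm tall, with a round hole 24.6 mm wide, 46 mm deep, in the middle of its top; the key stands in it. Origin: centre of its underside, z up.
- valve: Steel drain valve fixed to the bench. Origin: on the axis of its bore, at the bench surface; z up. Pipe and flanges run along y, 160 mm over all, up to 63 mm high. Base plate 110 (x) x 130 (y) x 8 mm. The square bonnet, 56 x 56 mm, rises to 85 mm. Fully home: the key's collar rests on the bonnet's top, the key's origin 43 mm above the valve's.
- bore_mouth (a point): Centre of the round guide bore in the flat top of the valve's bonnet, 85 mm above the bench; the bore is 23.6 mm wide with a 1.5 mm chamfer, and leads 18 mm down to the spindle. Axes as the valve's. Forcing means more than 45 N in all between key and valve; pressing, a side load and a twist add up, and 0.4 N m against the stop gives that alone.
- spindle_face (a point): Where the brass spindle's face lies when not pressed (fixed point in the valve, 67 mm above the bench, on the bore's axis; axes as the valve's, they do not show the spindle's angle). A slot 21.5 x 11.5 mm, 23 mm deep, goes down through it. It yields up to 6 mm on a spring (2 N to start, then 1 N per mm, then a hard end) and springs back when the key's tang matches and enters.
- shut_stop (a point): On the bore axis, axes as the valve. The spindle turns between two stops, rubbing 0.10 N m. Shut, its clockwise stop: slot along this x (across the pipe). Open: 1.35 rad counter-clockwise of that. It starts 0 to 0.9 rad clockwise of open, unmeasured. Key enters within 0.08 rad of a match, either way round, with 0.08 rad play when home. Turning while pressing under 6 N does not carry it.
- beaker: Bystander, not to be disturbed: glass beaker, 70 mm wide, 90 mm tall. Origin: centre of its underside.
- jug: Bystander, not to be disturbed: clear plastic jug, 90 mm wide, 120 mm tall, handle to one side. Origin: centre of its underside.
- reagent: Bystander, not to be disturbed: amber glass bottle, 60 mm wide, 130 mm tall. Origin: centre of its underside.
- dish: Bystander, not to be disturbed: white porcelain bowl, 100 mm wide, 30 mm tall. Origin: centre of its underside.
- stopper: Bystander, not to be disturbed: brown cork bung, 38 mm wide, 30 mm tall. Origin: centre of its underside.
- spanner: Bystander, not to be disturbed: steel open spanner lying flat, 160 mm long. Origin: centre of its underside at mid-length.
- weight: Bystander, not to be disturbed: brass weight, a cylinder 32 mm wide, 40 mm tall. Origin: centre of its underside.
There are look-alikes about, which are no part of the job. Of the things that look like the key, the smaller one is meant. What is shaped like the valve but orange is not meant.

How it is judged:
By the outcome, as a careful person would: the job done as asked, in the order asked, and still so for the second after the job is handed in, with the robot touching nothing.
It also fails if it takes over 72 s, if anything falls off the work surface, if the arm or the gripper's body presses on something with over 40 N, if the wrist force passes 120 N, or if a joint passes its speed limit or range.

### The arm

A 6-joint arm with a two-finger parallel gripper is mounted at the origin on the work surface. World frame = base frame: x ahead of the robot, y to its left, z up, the work surface at z = 0. Lengths are in m, angles in rad, forces in N, time in s.
With the tool pointing down it reaches from about 0.325 to 0.775 m from the base axis. Payload 5.5 kg.
Tool frame: the origin (TCP) lies between the finger pads; the fingertips stand 8 mm ahead of it and the grasp point (between the pads) lies 11 mm behind it (tcp_to_tips is the distance from the TCP to the fingertips, in m); z points along the fingers, y is the line along which they close (so a half turn about z gives the same grasp; the last joint's range is limited). The gripper opens to 88 mm and grips with 3 to 60 N. Pads are 20 mm wide; open, the fingers measure 115 mm over their backs; the gripper's body (75 mm by 178 mm) begins 61 mm behind the grasp point.
Start: joints at [-1.294, 0.091, 1.231, -0, 1.82, -0.057], TCP at [0.197, -0.567, 0.197] pointing down, gripper open.
Joint ranges: [-2.87, 2.87], [-0.86, 2.18], [0.17, 2.46], [-1.51, 4.65], [0.06, 2.69], [-2.65, 2.65]. Speed limits (rad/s): [2.57, 2.57, 3.01, 3.14, 3.14, 3.14].

### API

Orientations are given as a unit quaternion [w, x, y, z].
In Python, from bench import * gives the robot as it stands. Calls block until the motion is done:
- move_to(position, orientation): joint-space move of the TCP to a pose.
- move_l(position, speed=0.15, orientation=None): straight line of the TCP; orientation=None keeps the orientation; speed is the mean speed in m/s.
- movej(angles): joint-space move.
- gripper_open() and close(): open the fingers fully, or close them until they stop; the grip force is fixed at half the most.
- hold(seconds).
- inverse_kinematics(position, orientation): joint angles nearest the present ones, or None.
- state(): the state.
- get_image(name): name is "side" or "top"; returns a dict with "frame" (480x640x3 uint8, blue, green, red), "depth" (480x640 float32, m along the optical axis (not along the pixel's ray), 0 where there is no reading), "camera_matrix" (3x3 intrinsics, pixels), "view" (4x4, takes a point from world to camera coordinates). Camera axes: x right, y up, looking along -z (the intrinsics and any distortion apply to the point x, -y, -z); pixel columns grow to the right and rows downward; lengths in m; the calibration is good to about 2 mm. A picture is of the moment at which its call begins.
A pose or a line that the arm cannot do raises IKError and nothing moves.
- job_done(): hands the job in; it is judged then, once.
The state is a dict: "time": time; "joint_pos": joint angles; "dq": joint speeds; "joint_torque": joint torques, N m; "ee_pos": TCP position; "ee_rot": TCP orientation; "ft_force": force on the tool from outside, world axes, zero at the start; "moment": the same for the moment, N m; "finger_gap": finger opening in m; "finger_force": force on a finger pad.
Only numpy, scipy, OpenCV 4.12 (cv2) and the standard library are available. Lean on these libraries where they do the work, as an engineer would, in place of code of your own. Each camera call takes 0.05 s, during which the arm holds its last target. There are 200 camera calls.

## Working session

There is one attempt and no reset: what is moved stays moved. The work goes in short steps, each a Python script; the robot and the scene stay as the last script left them, time stands still between calls to the robot, and variables do not carry over. Pictures are saved under pics/ and viewed, at most 10 in all, crops included, and the job is handed in when it is done.

```bash
ls; mkdir -p pics; python3 - <<'E'
from bench import *
import cv2, numpy as np
for n in ("top","side"):
    g=get_image(n); cv2.imwrite(f"pics/{n}0.png",g["frame"]); np.savez(f"{n}0.npz",**g)
    print(n,np.round(g["camera_matrix"],1).tolist(),np.round(g["view"],3).tolist(),[k for k in g])
s=state(); print(s)
E
```

```text
pics
top [[486.7, 0.0, 325.9], [0.0, 486.7, 244.3], [0.0, 0.0, 1.0]] [[0.022, -1.0, -0.015, 0.054], [0.996, 0.02, 0.082, -0.55], [-0.081, -0.016, 0.997, -1.092], [0.0, 0.0, 0.0, 1.0]] ['frame', 'depth', 'camera_matrix', 'view']
side [[457.1, 0.0, 317.8], [0.0, 457.1, 246.5], [0.0, 0.0, 1.0]] [[-0.837, -0.547, 0.003, 0.487], [0.283, -0.428, 0.858, -0.209], [-0.468, 0.719, 0.513, -0.716], [0.0, 0.0, 0.0, 1.0]] ['frame', 'depth', 'camera_matrix', 'view']
{'time': 0.1, 'joint_pos': array([-1.29371770e+00,  9.17761235e-02,  1.23173030e+00,  2.66697725e-06,
        1.81980096e+00, -5.66866272e-02]), 'dq': array([-0.00036492, -0.00107575, -0.00373532, -0.00087073,  0.0004822 ,
        0.00103489]), 'joint_torque': array([ 3.82759696e-03, -4.47856629e+01, -4.07569993e+01,  7.02051795e-02,
        2.83728854e-02, -1.16380966e-04]), 'ee_pos': array([ 0.19648585, -0.56659632,  0.1959443 ]), 'ee_rot': array([-8.52309186e-04,  9.86106965e-01,  1.66109358e-01, -9.30025531e-05]), 'ft_force': array([ 0.10456931, -0.11964725, -0.17990976]), 'moment': array([-0.01787008, -0.0512497 ,  0.04073284]), 'finger_force': 0.0, 'finger_gap': 0.0876256665483273}
```

View pics/top0.png

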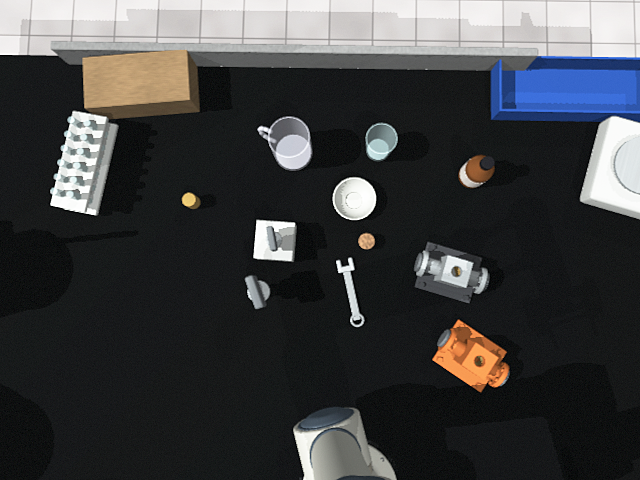

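View pics/side0.png

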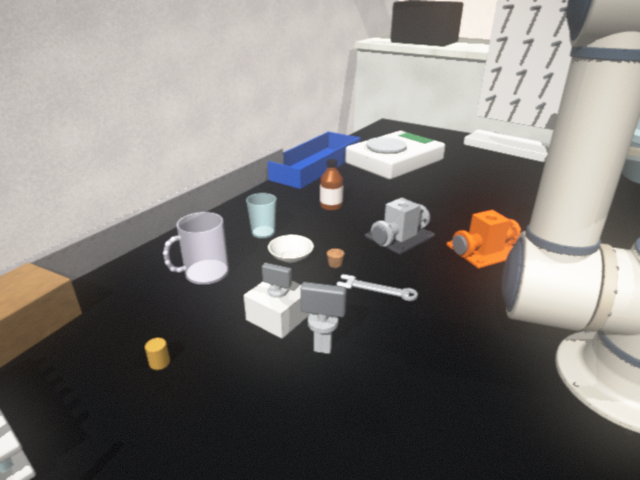

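Candidates for the key: grey key in the white stand, top (274,238) / side (277,278); a larger one standing on the bench at top (257,291) / side (322,315). The smaller one, in the stand, is meant. For the valve: grey at top (456,271), orange at top (480,361); grey is meant. Next I measure both and check them in one crop.

```bash
cat > h.py <<'E'
import numpy as np, cv2
def cloud(g):
    K=g["camera_matrix"];V=g["view"];d=g["depth"]
    v,u=np.mgrid[0:480,0:640]
    P=np.stack([(u-K[0,2])/K[0,0]*d,-(v-K[1,2])/K[1,1]*d,-d,np.ones_like(d)],-1)
    W=(P@np.linalg.inv(V).T)[...,:3]; W[d<=0]=np.nan; return W
def proj(g,p):
    K=g["camera_matrix"];c=(g["view"]@np.r_[p,1])[:3]
    return np.array([K[0,2]+K[0,0]*c[0]/-c[2],K[1,2]+K[1,1]*-c[1]/-c[2]])
def pixplane(g,uv,z):
    "intersect pixel rays with the plane z"
    K=g["camera_matrix"];Vi=np.linalg.inv(g["view"]);uv=np.atleast_2d(uv)
    r=np.c_[(uv[:,0]-K[0,2])/K[0,0],-(uv[:,1]-K[1,2])/K[1,1],-np.ones(len(uv))]@Vi[:3,:3].T
    o=Vi[:3,3]; return o+r*((z-o[2])/r[:,2])[:,None]
def rect(P):
    r=cv2.minAreaRect((P[:,:2]*1000).astype(np.float32)); return r
def region(g,W,c,rad,z0,z1):
    with np.errstate(invalid='ignore'):
        m=(np.hypot(W[...,0]-c[0],W[...,1]-c[1])<rad)&(W[...,2]>z0)&(W[...,2]<z1)
    return m
E
python3 - <<'E'
from h import *
for n in("top","side"):
    g=dict(np.load(n+"0.npz"));W=cloud(g)
    pts={"top":dict(key=(272,238),stand=(263,250),big=(257,291),bon=(445,265),bore=(456,271),bench=(300,350),plate=(436,288)),"side":dict(key=(277,278),bon=(404,206),stand=(262,292),bench=(240,400))}[n]
    for k,(u,v) in pts.items(): print(n,k,np.round(W[v,u],4))
g=dict(np.load("top0.npz"));W=cloud(g)
ck=W[238,272][:2]; 
for lo,hi in((.1,.12),(.045,.065)):
    m=region(g,W,ck,.06,lo,hi);P=W[m];print("key/stand",lo,m.sum(),np.median(P,0).round(4),np.round(P[:,2].std(),4),[np.round(x,1) for x in rect(P)])
cb=W[265,445][:2]
m=region(g,W,W[268,454,:2] if np.isfinite(W[268,454,0]) else cb,.05,.078,.092);P=W[m];print("bonnet",m.sum(),np.median(P,0).round(4),P[:,2].std().round(4),[np.round(x,1) for x in rect(P)])
f=g["frame"]
a=cv2.resize(f[210:310,235:335],None,fx=4,fy=4,interpolation=cv2.INTER_CUBIC);b=cv2.resize(f[225:325,405:505],None,fx=4,fy=4,interpolation=cv2.INTER_CUBIC)
cv2.imwrite("pics/crop1.png",np.hstack([a,b]))
E
```

```text
top key [0.5527 0.1783 0.112 ]
top stand [0.5304 0.204  0.0606]
top big [0.4409 0.2036 0.1298]
top bon [ 0.5045 -0.1922  0.0855]
top bore [ 0.4929 -0.2214  0.0628]
top bench [ 0.3057  0.1202 -0.0007]
top plate [ 0.4546 -0.1901  0.0043]
side key [0.5448 0.186  0.0926]
side bon [ 0.4916 -0.2316  0.0762]
side stand [0.5742 0.1942 0.0557]
side bench [0.4803 0.3657 0.0022]
key/stand 0.1 167 [0.5528 0.1816 0.11  ] 0.0023 [array([552.7, 182.3]), array([51.6, 14.2]), np.float64(11.8)]
key/stand 0.045 1221 [0.5508 0.1772 0.0564] 0.0024 [array([553. , 182.4]), array([85.5, 85.2]), np.float64(86.9)]
bonnet 625 [ 0.4918 -0.2159  0.0853] 0.0021 [array([ 491.9, -216. ]), array([57.1, 56.4]), np.float64(74.8)]
```

View pics/crop1.png

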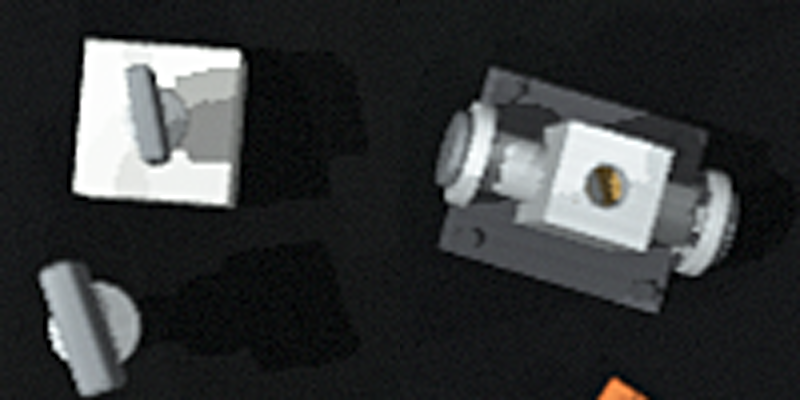

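The crop shows the small key in the white stand (left, grip at about (145,113)). The grey valve is on the right, bonnet centre and bore at about (606,185), pipe running left-right. The measured sizes match: grip 51.6x14.2 at z 0.110, stand 85 at 0.056, bonnet 57 at 0.085. Key yaw is 0.206 rad and valve x yaw is -0.265 rad. Now grasp it.

```bash
cat >> h.py <<'E'
def q(psi): return [0.,np.cos(psi/2),np.sin(psi/2),0.]
def psi_of(s):
    w,x,y,z=s["ee_rot"]; return 2*np.arctan2(y,x)
def pr(s,t=""):
    print(t,"t%.2f"%s["time"],"p",np.round(s["ee_pos"]*1000,2),"psi %.3f"%(((psi_of(s)+np.pi)%(2*np.pi))-np.pi),"F",np.round(s["ft_force"],2),"M",np.round(s["moment"],3),"gap %.2f ff %.1f"%(s["finger_gap"]*1000,s["finger_force"]))
E
python3 - <<'E'
from bench import *
from h import *
x,y,psi=.5527,.1823,.206
print(np.round(inverse_kinematics([x,y,.19],q(psi)),2))
for a in (1.2,-.3): print(np.round(inverse_kinematics([.492,-.216,.15],q(a)),2))
move_to([x,y,.19],q(psi)); pr(state(),"above")
move_l([x,y,.081],.12); pr(state(),"down")
close(); pr(state(),"closed")
hold(.2); pr(state(),"hold")
E
```

```text
[ 0.26  0.04  1.3  -0.    1.81  1.62]
[-0.48 -0.08  1.49 -0.    1.74 -0.11]
[-0.48 -0.08  1.49 -0.    1.74  1.39]
above t3.02 p [552.96 181.53 189.99] psi 0.205 F [-0.02 -0.   -0.56] M [0.026 0.027 0.053] gap 87.93 ff 0.0
down t4.08 p [553.29 182.45  82.17] psi 0.206 F [0.45 0.78 0.91] M [ 0.02  -0.013 -0.002] gap 87.88 ff 0.0
closed t5.21 p [552.75 182.13  81.04] psi 0.206 F [ 0.04 -0.3   0.62] M [-0.152 -0.045 -0.039] gap 13.46 ff 30.0
hold t5.41 p [552.72 182.19  81.01] psi 0.206 F [ 0.03 -0.37 -0.54] M [-0.232  0.001  0.035] gap 13.57 ff 30.0
```

```bash
python3 - <<'E'
from bench import *
from h import *
move_l([.5527,.1823,.215],.2); pr(state(),"up")
move_to([.4919,-.216,.215],q(1.13)); pr(state(),"over")
move_l([.4919,-.216,.172],.15); hold(.3); s=state(); pr(s,"pre")
g=get_image("side"); np.savez("side1.npz",**g)
f=g["frame"]; u,v=proj(g,[.492,-.216,.1]).astype(int); print(u,v)
cv2.imwrite("pics/side1.png",cv2.resize(f[v-60:v+60,u-60:u+60],None,fx=5,fy=5,interpolation=cv2.INTER_CUBIC))
W=cloud(g)
for lo,hi in((.075,.095),(.11,.143),(.149,.156)):
    m=region(g,W,[.492,-.216],.05,lo,hi);P=W[m];print(lo,m.sum(),P.mean(0).round(4),P.min(0).round(4),P.max(0).round(4))
E
```

```text
up t6.22 p [552.23 182.24 213.17] psi 0.206 F [ 0.41 -0.15 -2.3 ] M [ 0.009  0.019 -0.006] gap 13.49 ff 30.0
over t7.72 p [ 492.   -215.35  214.4 ] psi 1.130 F [ 0.53  0.47 -2.72] M [-0.059 -0.05  -0.015] gap 13.04 ff 30.0
pre t8.45 p [ 492.31 -216.17  173.15] psi 1.130 F [-0.17 -0.38 -1.92] M [ 0.018 -0.02  -0.008] gap 13.60 ff 30.0
402 199
0.075 386 [ 0.4883 -0.2133  0.0833] [ 0.4559 -0.2525  0.075 ] [ 0.525  -0.1835  0.0878]
0.11 122 [ 0.4922 -0.2142  0.127 ] [ 0.4843 -0.2265  0.1104] [ 0.5021 -0.2041  0.1428]
0.149 48 [ 0.4877 -0.2068  0.1531] [ 0.4747 -0.2346  0.1491] [ 0.5062 -0.1982  0.156 ]
```

View pics/side1.png

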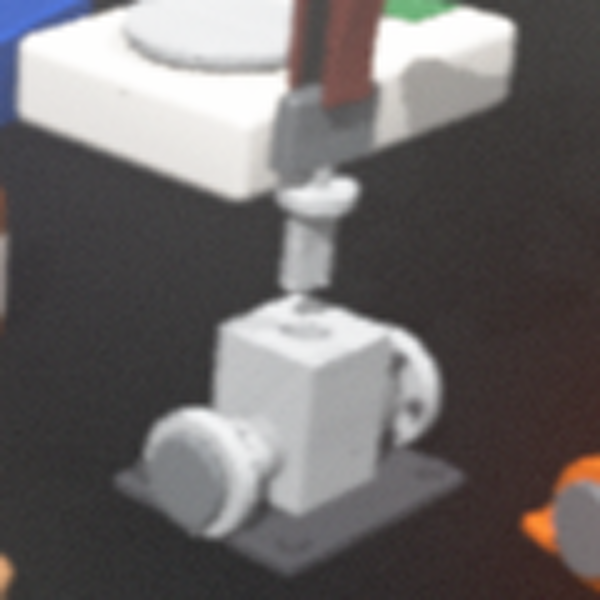

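The key hangs upright in the grip, foot at about (305,290) just over the bore at (305,330); both lie on one vertical. Next, a guarded descent.

```bash
cat >> h.py <<'E'
from bench import *
def meas(n=4,dt=.02):
    S=[]
    for _ in range(n): hold(dt); S.append(state())
    m={k:np.mean([s[k] for s in S],0) for k in("ee_pos","ft_force","moment","ee_rot")}
    m.update({k:S[-1][k] for k in("time","finger_gap","finger_force")}); return m
E
python3 - <<'E'
from h import *
import json
m=meas(8); pr(m,"base"); F0=m["ft_force"]
json.dump(list(F0),open("F0.json","w"))
c=np.array([.4919,-.216]); move_l([*c,.1545],.08)
z=.1545
while z>.1365:
    z-=.0015; move_l([*c,z],.04); m=meas(2,.015); F=m["ft_force"]-F0
    print("%.4f"%z,"t%.2f"%m["time"],np.round(m["ee_pos"]*1000,2),F.round(1))
    if F[2]>6: break
    if np.linalg.norm(F[:2])>2.5: c=c+np.clip(F[:2]*1e-4,-5e-4,5e-4)
print(c)
E
```

```text
base t8.63 p [ 492.08 -216.12  172.54] psi 1.130 F [ 0.11  0.04 -2.67] M [-0.051 -0.026  0.019] gap 12.87 ff 30.0
0.1530 t9.28 [ 491.99 -216.04  153.23] [ 0.5 -0.6  0.3]
0.1515 t9.57 [ 491.88 -216.    151.47] [-0.1  0.5  0.3]
0.1500 t9.85 [ 492.11 -216.16  150.78] [-0.6 -0.4  4.8]
0.1485 t10.13 [ 492.24 -216.36  149.98] [-1.4  0.1  7.9]
[ 0.4919 -0.216 ]
```

```bash
cat > spiral.py <<'E'
from h import *
import json
F0=np.array(json.load(open("F0.json")))
def seat(c,z,zmin,tmax,log=True):
    "press softly and search sideways for the bore; follow it down to zmin"
    t0=state()["time"]; c0=np.array(c); k=0
    offs=[(0,0)]+[(r*np.cos(a),r*np.sin(a)) for r in (.5,1.,1.5,2.) for a in np.pi+np.arange(0,2*np.pi,.6/max(r,.6))]
    best=c0
    while state()["time"]-t0<tmax:
        c=best+np.array(offs[k])*1e-3
        move_l([*c,z],.04); m=meas(2,.015); F=m["ft_force"]-F0
        if log: print(k,"%.2f"%m["time"],(c*1000).round(2),"z",(z*1000).__round__(1),(m["ee_pos"]*1000).round(2),F.round(1),(m["moment"]*1e3).round())
        if F[2]<3.2:
            if z<=zmin: return c,z
            z=max(z-.0012,zmin)
            if k: best,k=c,0
        elif F[2]>9: z+=.0008
        else: k+=1
        if k>=len(offs): break
    return c,z
E
python3 - <<'E'
from spiral import *
print(seat([.4919,-.216],.149,.1385,9))
E
```

```text
0 10.42 [ 491.9 -216. ] z 149.0 [ 492.12 -216.26  149.9 ] [-0.9 -0.7  8.6] [-72. 234. -22.]
1 10.70 [ 491.4 -216. ] z 149.0 [ 491.71 -216.24  149.81] [-1.3 -0.5  7.9] [-80. 118.  -1.]
2 10.98 [ 491.63 -216.42] z 149.0 [ 491.87 -216.57  149.74] [-0.7 -0.2  8.1] [-22. 148.  -3.]
3 11.27 [ 492.11 -216.45] z 149.0 [ 492.28 -216.59  149.78] [-2.2  0.7  8.1] [ 12. 271.  -7.]
4 11.55 [ 492.39 -216.07] z 149.0 [ 492.51 -216.28  149.81] [-1.5 -0.3  8.5] [-83. 309.  56.]
5 11.83 [ 492.23 -215.62] z 149.0 [ 492.39 -215.93  149.83] [-1.5 -0.4  8. ] [-134.  214.  -40.]
6 12.12 [ 491.76 -215.52] z 149.0 [ 491.99 -215.86  149.8 ] [-1.4 -0.3  7.9] [-131.  164.  -17.]
7 12.40 [ 491.42 -215.86] z 149.0 [ 491.72 -216.13  149.77] [-1.7 -0.2  7.9] [-101.  110.  -24.]
8 12.68 [ 490.9 -216. ] z 149.0 [ 490.5  -215.81  147.83] [-0.6 -0.3 -0.1] [-158.   38.   -4.]
0 12.97 [ 490.9 -216. ] z 147.8 [ 490.55 -215.82  146.88] [-0.7 -0.3 -0.1] [-108.   58.   17.]
0 13.25 [ 490.9 -216. ] z 146.6 [ 490.83 -215.97  146.45] [-0.9  0.1 -0.4] [-153.   78.  -30.]
0 13.53 [ 490.9 -216. ] z 145.4 [ 490.91 -216.03  145.4 ] [-0.8 -0.3 -0.4] [-170.   20.   24.]
0 13.82 [ 490.9 -216. ] z 144.2 [ 490.9  -216.    144.15] [-0.8  0.2  0.4] [-176.   43.  -14.]
0 14.10 [ 490.9 -216. ] z 143.0 [ 490.87 -216.    142.91] [-0.8 -0.9 -0.1] [-176.   59.  -26.]
0 14.38 [ 490.9 -216. ] z 141.8 [ 490.86 -215.98  141.7 ] [-0.  -0.6 -0.1] [-206.   83.  -18.]
0 14.67 [ 490.9 -216. ] z 140.6 [ 490.88 -215.97  140.48] [-0.3 -0.4  0.3] [-204.   84.    3.]
0 14.95 [ 490.9 -216. ] z 139.4 [ 490.85 -215.98  139.28] [-1.1 -1.1  0.2] [-198.   58.   -9.]
0 15.23 [ 490.9 -216. ] z 138.5 [ 490.88 -215.99  138.44] [-1.3 -0.2  0.3] [-167.   89.   -2.]
(array([ 0.4909, -0.216 ]), 0.1385)
```

```bash
cat > sweep.py <<'E'
from spiral import *
def sweep(c,z,psi,psi_end,dpsi,tmax):
    c=np.array(c,float); t0=state()["time"]; was=False
    while state()["time"]-t0<tmax:
        move_to([*c,z],q(psi)); m=meas(3,.015); F=m["ft_force"]-F0
        print("%.2f"%m["time"],"psi %.2f"%psi,(c*1000).round(2),"z %.1f"%(z*1000),(m["ee_pos"]*1000).round(2),F.round(1),(m["moment"]*1e3).round())
        if np.linalg.norm(F)>15: print("STOP force"); break
        c=c+np.clip(F[:2]*1.5e-4,-3e-4,3e-4)*(np.linalg.norm(F[:2])>1)
        if was and F[2]<1.5: print("DROP"); break
        if F[2]<3.2: z-=.0006 if F[2]>1.5 else .001
        elif F[2]>5: z+=.0006
        else:
            was=True
            if abs(psi-psi_end)<1e-6: break
            psi=max(psi+dpsi,psi_end) if dpsi<0 else min(psi+dpsi,psi_end)
        if z<.127: print("low"); break
    return c,z,psi
E
python3 - <<'E'
from sweep import *
move_l([.4909,-.216,.1345],.05)
print(sweep([.4909,-.216],.1338,1.13,.1,-.06,10))
E
```

```text
15.78 psi 1.13 [ 490.9 -216. ] z 133.8 [ 490.86 -215.96  133.73] [-0.3 -0.5 -0.2] [-151.  105.   13.]
16.08 psi 1.13 [ 490.9 -216. ] z 132.8 [ 490.91 -216.01  132.78] [-0.9 -0.3  0.7] [-182.   87.    6.]
16.38 psi 1.13 [ 490.9 -216. ] z 131.8 [ 490.9  -216.02  131.74] [-0.3 -0.6 -0.2] [-178.   46.   24.]
16.68 psi 1.13 [ 490.9 -216. ] z 130.8 [ 491.02 -216.08  131.15] [-0.5 -0.6  2.6] [-193.  114.   -8.]
16.98 psi 1.13 [ 490.9 -216. ] z 130.2 [ 491.02 -216.1   130.56] [-1.  -1.   3.9] [-198.  127.   11.]
17.28 psi 1.07 [ 490.74 -216.15] z 130.2 [ 490.82 -216.1   130.3 ] [-0.6 -0.2  3.8] [-162.  115.   14.]
17.58 psi 1.01 [ 490.74 -216.15] z 130.2 [ 490.79 -216.08  130.2 ] [-0.6  0.1  3.9] [-22.  46. -10.]
17.88 psi 0.95 [ 490.74 -216.15] z 130.2 [ 490.76 -216.1   130.19] [-0.6 -0.4  3.7] [-7. 37.  7.]
18.18 psi 0.89 [ 490.74 -216.15] z 130.2 [ 490.74 -216.11  130.17] [-0.7  0.8  3.9] [ 15.  73. -11.]
18.48 psi 0.83 [ 490.64 -216.04] z 130.2 [ 490.65 -216.02  130.19] [-0.3 -0.1  3.5] [47. 56. -9.]
18.78 psi 0.77 [ 490.64 -216.04] z 130.2 [ 490.67 -216.02  130.21] [0.  0.7 4.1] [41. 34
[... 295 characters left out ...]
 18.]
19.98 psi 0.53 [ 490.64 -216.04] z 130.2 [ 490.67 -216.03  130.19] [ 0.3 -0.1  3.6] [ 61. -36.  -1.]
20.28 psi 0.47 [ 490.64 -216.04] z 130.2 [ 490.73 -216.04  130.22] [0.1 0.2 3.2] [  48. -165.    8.]
20.58 psi 0.47 [ 490.64 -216.04] z 129.6 [ 490.7  -216.05  129.68] [ 0.4 -0.4  3.9] [  28. -142.   17.]
20.88 psi 0.41 [ 490.64 -216.04] z 129.6 [ 490.73 -216.1   129.7 ] [0.8 0.2 4.3] [ -19. -247.    6.]
21.18 psi 0.35 [ 490.64 -216.04] z 129.6 [ 490.64 -216.05  129.58] [ 1.  -0.7  3.6] [   2. -176.   11.]
21.48 psi 0.29 [ 490.79 -216.14] z 129.6 [ 490.29 -215.96  128.71] [ 0.4 -0.7 -0.3] [ 35. -86.   6.]
DROP
(array([ 0.49078643, -0.2161367 ]), 0.12960000000000002, 0.28999999999999937)
```

```bash
python3 - <<'E'
from sweep import *
c=np.array([.4908,-.2161]); z=.1285; psi=.27
move_to([*c,z],q(psi))
while z>.102:
    z-=.002 if z>.1105 else .001
    move_l([*c,z],.04); m=meas(3,.015); F=m["ft_force"]-F0
    print("%.2f"%m["time"],"psi %.2f"%psi,(c*1000).round(2),"z %.1f"%(z*1000),(m["ee_pos"]*1000).round(2),F.round(1),(m["moment"]*1e3).round())
    if F[2]>6 or np.linalg.norm(F)>12: break
    c=c+np.clip(F[:2]*1.5e-4,-3e-4,3e-4)*(np.linalg.norm(F[:2])>1)
g=get_image("side"); u,v=proj(g,[.492,-.216,.09]).astype(int)
cv2.imwrite("pics/side2.png",cv2.resize(g["frame"][v-50:v+50,u-50:u+50],None,fx=5,fy=5,interpolation=cv2.INTER_CUBIC))
E
```

```text
22.03 psi 0.27 [ 490.8 -216.1] z 126.5 [ 490.69 -216.04  126.3 ] [ 0.1 -0.1 -0.1] [-9. 36. -2.]
22.33 psi 0.27 [ 490.8 -216.1] z 124.5 [ 490.73 -216.06  124.36] [-0.1  0.4  0.7] [10. 25. -2.]
22.63 psi 0.27 [ 490.8 -216.1] z 122.5 [ 490.74 -216.06  122.36] [-0.2  0.5  0.7] [ 14. -11. -36.]
22.93 psi 0.27 [ 490.8 -216.1] z 120.5 [ 490.74 -216.06  120.36] [-0.3 -0.4  0. ] [-17.  -7. -12.]
23.23 psi 0.27 [ 490.8 -216.1] z 118.5 [ 490.75 -216.05  118.37] [-0.3 -0.3  0.3] [23.  4. -7.]
23.53 psi 0.27 [ 490.8 -216.1] z 116.5 [ 490.74 -216.07  116.37] [-0.5 -0.3  0.5] [ -9. -18.  -4.]
23.83 psi 0.27 [ 490.8 -216.1] z 114.5 [ 490.75 -216.07  114.36] [-0.2  0.5  0.6] [-22.  11.  -1.]
24.13 psi 0.27 [ 490.8 -216.1] z 112.5 [ 490.75 -216.06  112.36] [-0.4 -0.   0.5] [ 21. -15.  42.]
24.43 psi 0.27 [ 490.8 -216.1] z 110.5 [ 490.76 -216.08  110.38] [-0.3  0.6  0.7] [-6. 20. 39.]
24.73 psi 0.27 [ 490.8 -216.1] z 109.5 [ 490.97 -216.25  109.97] [-0.3 -0.6  3. ] [-34.  17.  -1.]
25.03 psi 0.27 [ 490.8 -216.1] z 108.5 [ 491.26 -216.51  109.8 ] [-0.6 -1.1  8.5] [-36. 198.  18.]
```

View pics/side2.png

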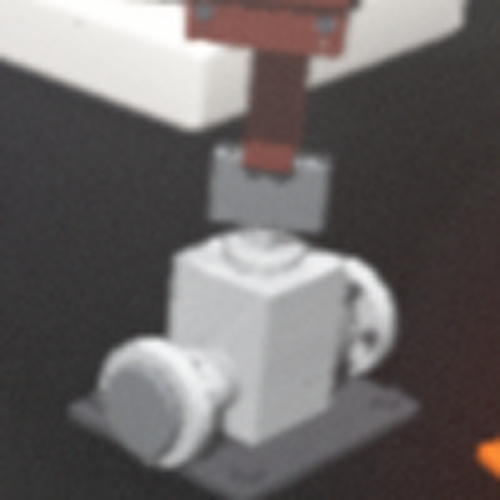

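The collar rests on the bonnet at about (263,250), with contact at z 0.110 as expected. Now turn clockwise with light pressure, watching the twist.

```bash
python3 - <<'E'
from sweep import *
c=np.array([.4908,-.2161]); z=.1095; psi=.27
while psi>-.5:
    psi-=.05 if psi>-.15 else .02
    move_to([*c,z],q(psi)); m=meas(4,.015); F=m["ft_force"]-F0; M=m["moment"]
    a=((psi_of(m)+np.pi)%(2*np.pi))-np.pi
    print("%.2f"%m["time"],"cmd %.2f psi %.3f"%(psi,a),(c*1000).round(2),"z %.1f"%(z*1000),(m["ee_pos"]*1000).round(2),F.round(1),(M*1e3).round(),"gap %.1f"%(m["finger_gap"]*1e3))
    if M[2]>.19 or np.linalg.norm(F)>14: break
    c=c+np.clip(F[:2]*1.5e-4,-3e-4,3e-4)*(np.linalg.norm(F[:2])>1)
    if F[2]>5: z+=.0003
    if F[2]<1: z-=.0003
E
```

```text
25.40 cmd 0.22 psi 0.221 [ 490.8 -216.1] z 109.5 [ 491.04 -216.28  109.89] [-0.2 -0.9  6.5] [-108.   -8.  -34.] gap 13.7
25.72 cmd 0.17 psi 0.172 [ 490.8 -216.1] z 109.8 [ 490.91 -216.2   109.9 ] [-0.  -0.9  5.7] [-122.  -31.   97.] gap 13.6
26.03 cmd 0.12 psi 0.122 [ 490.8 -216.1] z 110.1 [ 490.83 -216.12  109.93] [ 0.3 -1.6  3.8] [-228. -140.  100.] gap 13.2
26.35 cmd 0.07 psi 0.072 [ 490.84 -216.34] z 110.1 [ 490.86 -216.25  109.93] [ 0.4 -1.2  3.5] [-141. -158.   74.] gap 13.6
26.67 cmd 0.02 psi 0.022 [ 490.91 -216.53] z 110.1 [ 490.9  -216.36  109.94] [ 0.8 -0.9  3.1] [ -38. -161.   87.] gap 13.4
26.98 cmd -0.03 psi -0.028 [ 491.02 -216.66] z 110.1 [ 491.   -216.47  109.92] [ 0.7 -0.1  2.7] [  76. -153.   98.] gap 13.5
27.30 cmd -0.08 psi -0.078 [ 491.02 -216.66] z 110.1 [ 491.   -216.52  109.92] [0.6 0.3 2.3] [ 121. -197.   66.] gap 13.3
27.62 cmd -0.13 psi -0.128 [ 491.02 -216.66] z 110.1 [ 491.01 -216.56  109.94] [0.8 0.2 1.6] [ 142. -249.   54.] gap 13.1
27.93 cmd -0.18 psi -0.178 [ 491.02 -216.66] z 110.1 [ 491.01 -216.61  109.95] [1.3 0.3 1.1] [ 128. -271.   59.] gap 13.4

[... 665 characters left out ...]
 109.8 [ 491.43 -216.72  109.9 ] [0.4 0.3 3.3] [  78. -194.   84.] gap 13.4
30.15 cmd -0.32 psi -0.320 [ 491.37 -216.67] z 109.8 [ 491.42 -216.7   109.87] [ 0.7 -0.3  3.3] [  76. -189.   92.] gap 13.0
30.47 cmd -0.34 psi -0.340 [ 491.37 -216.67] z 109.8 [ 491.42 -216.72  109.9 ] [ 0.8 -0.2  3.9] [  70. -208.  104.] gap 13.3
30.78 cmd -0.36 psi -0.360 [ 491.37 -216.67] z 109.8 [ 491.43 -216.71  109.88] [ 0.8 -0.3  4. ] [  38. -225.  112.] gap 13.4
31.10 cmd -0.38 psi -0.380 [ 491.37 -216.67] z 109.8 [ 491.41 -216.71  109.88] [ 0.8 -0.9  4.2] [  34. -229.  132.] gap 13.5
31.42 cmd -0.40 psi -0.399 [ 491.49 -216.81] z 109.8 [ 491.48 -216.8   109.87] [ 0.5 -0.4  4.3] [  44. -167.  227.] gap 13.6
```

The torque rose to 0.23 N m at about -0.39 rad, the expected place (stop -0.265 less play). Now unload the twist, release and withdraw upward, then look.

```bash
python3 - <<'E'
from sweep import *
c=[.4915,-.2168]
move_to([*c,.1098],q(-.375)); m=meas(); pr(m,"unload")
gripper_open(); pr(state(),"open")
move_l([*c,.22],.15); pr(state(),"up")
move_to([.40,-.40,.25],q(-.375)); pr(state(),"away")
for n in("top","side"):
    g=get_image(n); np.savez(n+"3.npz",**g); cv2.imwrite(f"pics/{n}3.png",g["frame"])
    if n=="top": gt=g
W=cloud(gt); m=region(gt,W,[.492,-.216],.05,.12,.16); P=W[m]; r=rect(P)
print("grip",m.sum(),np.median(P,0).round(4),r)
m=region(gt,W,[.492,-.216],.06,.075,.089); print("bonnet",rect(W[m]))
a=[cv2.resize(x["frame"][v-50:v+50,u-50:u+50],None,fx=4,fy=4,interpolation=cv2.INTER_CUBIC) for x in(gt,g) for u,v in [proj(x,[.492,-.216,.09]).astype(int)]]
cv2.imwrite("pics/crop3.png",np.hstack(a))
E
```

```text
unload t31.73 p [ 491.58 -216.77  109.88] psi -0.375 F [0.53 0.1  2.26] M [ 0.091 -0.214  0.077] gap 13.23 ff 29.9
open t32.94 p [ 491.52 -216.81  109.83] psi -0.375 F [-0.22 -0.49 -0.69] M [ 0.053 -0.035 -0.028] gap 87.78 ff 0.0
up t33.83 p [ 491.19 -216.68  218.83] psi -0.375 F [ 0.3  -0.34 -0.1 ] M [0.029 0.04  0.057] gap 87.78 ff 0.0
away t34.67 p [ 400.42 -399.18  249.29] psi -0.375 F [ 0.01  0.84 -0.09] M [ 0.072  0.008 -0.013] gap 88.00 ff 0.0
grip 221 [ 0.4908 -0.2136  0.1383] ((491.6133728027344, -215.079345703125), (14.43160343170166, 51.76033020019531), 71.78742980957031)
bonnet ((491.7585144042969, -216.15963745117188), (57.3248291015625, 56.40252685546875), 74.10441589355469)
```

View pics/crop3.png

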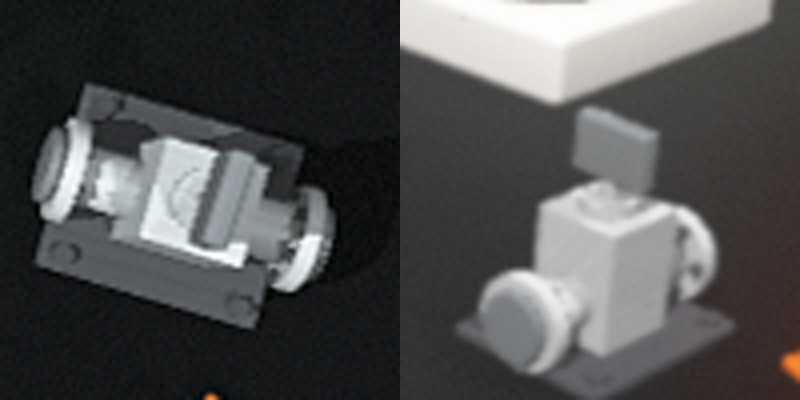

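View pics/top3.png

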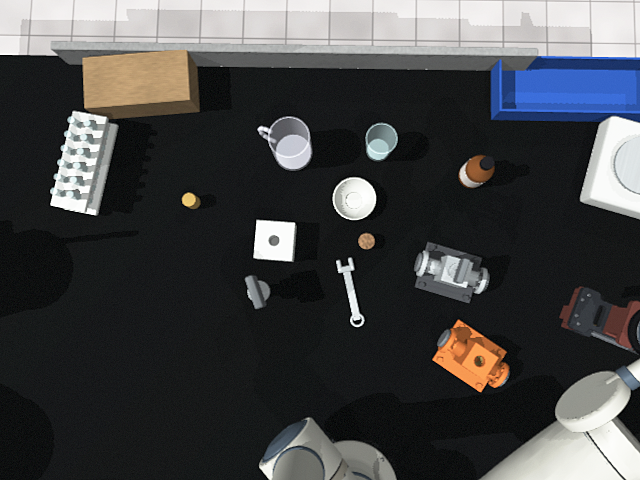

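The key stands upright and fully home: collar on the bonnet, grip top at z 0.138 against 0.139 expected. Its grip lies across the pipe (yaw -0.318 against valve x -0.27, within the play), and the stand is empty. All the bystanders are where they were, and the gripper is clear at about (600,318). Handing in.

```bash
python3 -c "
from bench import *
print(job_done())"
```

```text
the job is handed in; nothing more can be done
None
```

I threaded the key into the grey valve, pushed it fully home, turned it clockwise until the twist rose to 0.23 N m at the shut stop, and left it standing there. Nothing else was disturbed, and I handed the job in at about 35 s.

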